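# Nudge two filter discs into their cells

## Task

Two loose filter discs lie on top of the blue filter carrier plate. With the fingertips only, push each disc across the plate and over the edge of the round cell of its own size, the large brass one into the large cell and the small dark grey one into the small cell, in either order, until each drops in and lies flat on the bottom. Do not pick the discs up, and leave the dropper bottle, the paint jar and the paint dish beside the plate where they are.

Things in the scene. Friction and masses are not known exactly. Their poses are not given: they have to be found in the camera images.
- carrier: blue plate fixed to the desk, 170 (its x) x 190 (its y) x 17 mm; origin at the centre of its underside, z up. Flat top, no lip, 17 mm above the origin. Two round cells 7 mm deep are sunk in the top at x = +40 mm: large at y = +45, small at y = -45 mm; pale floors with a black dot, 1 mm chamfers. The discs start near x = -50 mm (towards the robot), one left, one right, either way round.
- cell_large (a point): centre of the floor of the large cell, 50 mm in diameter, 7 mm deep below the plate's top face; axes as the plate's
- cell_small (a point): centre of the floor of the small cell, 40 mm in diameter, 7 mm deep below the plate's top face; axes as the plate's
- disc_brass: loose large brass filter disc with an orange-copper face, 44 mm in diameter, 10 mm thick, about 60 g, slides with ordinary friction; origin at the centre of its underside, z up along its axis. Seated in the large cell it stands 3 mm above the plate's top face.
- disc_dark: loose small filter disc, black rim and grey face, 34 mm in diameter, 10 mm thick, about 30 g, slides with ordinary friction; origin at the centre of its underside, z up along its axis. Seated in the small cell it stands 3 mm above the plate's top face.
- dropper: bystander, loose: white dropper bottle with a red cap, 29 mm in diameter, 88 mm tall, on the desk to the left of the plate; origin at the centre of its underside
- jar: bystander, loose: white paint jar with a screw lid, 36 mm in diameter, 46 mm tall, on the desk to the left of the plate; origin at the centre of its underside
- dish: bystander, loose: shallow steel paint dish with red paint, 41 mm in diameter, 11 mm tall, on the desk to the right of the plate; origin at the centre of its underside

How it is judged:
At the end, for the whole second after the job is handed in: The brass disc lies in the large cell and the dark disc in the small cell, each within 5 mm of the cell's centre, its underside less than 2 mm above the cell's floor, flat within 0.06 rad, right way up and at rest; the dropper bottle, jar and dish are within 15 mm of where they started (horizontal distance between disc_brass and cell_large below 0.005 m and z of disc_brass in the frame of cell_large below 0.002 m and angle between each of disc_brass, disc_dark's own z axis and vertical below 0.06 rad and linear speed of each of disc_brass, disc_dark below 0.01 m/s and horizontal distance between disc_dark and cell_small below 0.005 m and z of disc_dark in the frame of cell_small below 0.002 m and distance of each of dropper, jar, dish from where it was at the start of the episode below 0.015 m); the robot touches nothing.
It fails at once if the brass filter disc is lifted (its underside more than 12 mm above the plate's top face) (height (world z) of disc_brass above 0.029 m).
It fails at once if the dark grey filter disc is lifted (its underside more than 12 mm above the plate's top face) (height (world z) of disc_dark above 0.029 m).
It fails at once if the small white dropper bottle with a red cap is moved by more than 15 mm (distance of dropper from where it was at the start of the episode above 0.015 m).
It fails at once if the small white paint jar is moved by more than 15 mm (distance of jar from where it was at the start of the episode above 0.015 m).
It fails at once if the small steel dish with red paint is moved by more than 15 mm (distance of dish from where it was at the start of the episode above 0.015 m).
It also fails if it takes over 51 s, if anything falls off the work surface, if the arm or the gripper's body presses on something with over 40 N, if the wrist force passes 120 N, or if a joint passes its speed limit or range.

## Robot

A 6-joint arm with a two-finger parallel gripper is mounted at the origin on a cart in front of the work surface, level with it; the furniture and walls round the work are solid. World frame = base frame: x ahead of the robot, y to its left, z up, the work surface at z = 0. Lengths are in m, angles in rad, forces in N, time in s.
With the tool pointing down it reaches from about 0.4 to 0.825 m from the base axis. Payload 7 kg.
Tool frame: the origin (TCP) lies midway between the tips of the shut fingers; the grasp point (between the pads) lies 19 mm behind it; z points along the fingers, y is the line along which they close (so a half turn about z gives the same grasp; the last joint's range is limited). The gripper opens to 88 mm and grips with 3 to 60 N. Pads are 19 mm wide; open, the fingers measure 130 mm over their backs; the gripper's body (78 mm by 193 mm) begins 47 mm behind the grasp point.
Start: joints at [1.551, 0.359, 0.012, 0, -1.224, -0.288], TCP at [0.205, 0.643, 0.227] pointing down, gripper open.
Joint ranges: [-3.07, 3.07], [-1.43, 2.12], [-1.02, 1.25], [-3.03, 1.67], [-3.05, -0], [-3.03, 3.03]. Speed limits (rad/s): [2.39, 2.39, 3.01, 3.14, 3.14, 3.14].

## Interface

Orientations are given as [roll, pitch, yaw] about the fixed x, y, z axes, in that order (R = Rz(yaw) Ry(pitch) Rx(roll)).
In Python, from station import get_state, grab_frame, calibration, job_done, boxes_of, regions_of, spot_point gives the robot as it stands. The module is installed in compiled form; this text tells all that it offers.
- The arm moves only by the tool arm_command, never from a script. Its argument "commands" is a list of rows, each an object of numbers: "tx", "ty", "tz": the shift along the tool's x, y, z each as a share of 25 cm, from -1 to 1; "twist": the turn about the tool's z as a share of 180 degrees, from -1 to 1. A call has exactly 8 rows; each row is the pose to reach, as a shift and turn from the pose commanded when the call began, along the tool's axes at that moment, turning the shorter way round; what a row does not reach only later rows make up. A row lasts 1/12 s, in which the tool goes at most 41.7 mm and 7.16 degrees, less where a joint would pass 70% of its speed; a pose out of reach is approached as far as the arm can. A call with a number of a shift or a turn outside -1 to 1 is refused whole. A call with a gripper value outside its range is refused whole. "claw" is the opening, from 0 (shut) to 1 (fully open), set as the call begins (left out, the last holds). The fingers move at their own pace and stop on an object; "grip_force" is the grip in N (left out, the last holds). Time passes only in rows, so rows that repeat a pose let the fingers close, or fill a call up. It gives the time, the measured TCP pose, the force, the opening and the grip force at its end, in the units of the state.
- get_state(): the state, without advancing time (a new reading comes with each control period).
- grab_frame(name): name is "scene" or "side" or "wrist"; returns the picture (420x560x3 uint8, red, green, blue); there is no depth.
- calibration(name): a dict with "camera_matrix" (3x3 intrinsics, pixels), "extrinsics" (4x4, takes a point from camera to world coordinates). Camera axes: x right, y down, z forward; pixel columns grow to the right and rows downward; lengths in m; the calibration is good to about 2 mm. A picture is of the moment at which its call begins: read the wrist's pose just before it. calibration takes no time and is no camera call; for the wrist camera it gives the pose at the moment of the call.
- job_done(): hands the job in; it is judged then, once.
Trained networks look in the newest picture that a camera, given by its name, has taken for a name from the list of things; names that differ only in an ending like _2 or _b are one class to them, and where a whole thing is asked for, a point or a joint stands for the part that bears it (a point fixed in the world has none). Each returns a list of dicts, best first, with "score" (0 to 1); they miss things now and then, are a little off and sometimes report something else, mostly with a low value. They report only what shows in the picture. A call takes as long as a camera call.
- boxes_of(query, camera): "rect" ([left, top, right, bottom] in pixels, round what is visible of it).
- regions_of(query, camera): "region" (420x560 bool, what is visible of it) and "rect" ([left, top, right, bottom] in pixels, round what is visible of it).
- spot_point(query, camera): "uv" ([column, row] in pixels: a listed point, or the origin of a listed thing).
The state is a dict: "t": time; "q": joint angles; "qd": joint speeds; "joint_efforts": joint torques, N m; "eef_pos": TCP position; "ee_rot": TCP orientation; "force": force on the tool from outside, world axes, zero at the start; "moment": the same for the moment, N m; "width": finger opening in m; "gripper_force": force on a finger pad.
Only numpy, scipy, OpenCV 4.12 (cv2) and the standard library are available. Lean on these libraries where they do the work, as an engineer would, in place of code of your own. Each camera call takes 0.05 s, during which the arm holds its last target. There are 200 camera calls.

## Working session

There is one attempt and no reset: what is moved stays moved. The work goes in short steps, Python scripts to look and compute and a tool call to move; the robot and the scene stay as the last step left them, time stands still between calls to the robot, and variables do not carry over. Pictures are saved under pics/ and viewed, at most 10 in all, crops included, and the job is handed in when it is done.

Besides the shell and the picture viewer there is one more tool, called after "Request:" in YAML: its name, and indented under it one key for each argument. arm_command: Moves the arm, as the interface text tells. Shift numbers are shares of 25 cm and turn numbers shares of 180 degrees, none past 1 either way. Its arguments: {"type":"object","properties":{"commands":{"type":"array"},"claw":{"type":"number"},"grip_force":{"type":"number"}},"required":["commands"]}

```bash
mkdir -p pics; cat > h.py <<'E'
import numpy as np, cv2
from station import *
def ray(cam,uv):
    c=calibration(cam);K=np.array(c["camera_matrix"]);T=np.array(c["extrinsics"])
    d=T[:3,:3]@np.linalg.inv(K)@np.array([uv[0],uv[1],1.]);return T[:3,3],d
def onz(cam,uv,z):
    o,d=ray(cam,uv);return o+d*(z-o[2])/d[2]
def tri(a,b):
    (o1,d1),(o2,d2)=a,b
    s=np.linalg.lstsq(np.c_[d1,-d2],o2-o1,rcond=None)[0];p,q=o1+d1*s[0],o2+d2*s[1];return (p+q)/2,np.linalg.norm(p-q)
E
python3 - <<'E'
from h import *
np.set_printoptions(precision=4,suppress=True)
s=get_state();print(s["t"],s["eef_pos"],s["ee_rot"],s["force"],s["width"])
ims=[]
R={}
for c in("scene","side"):
    im=grab_frame(c);ims.append(im);cv2.imwrite(f"pics/{c}0.png",im[:,:,::-1])
    for q in("cell_large","cell_small","disc_brass","disc_dark","carrier","dish","jar","dropper"):
        r=spot_point(q,c)
        if r: R[q,c]=r[0]["uv"];print(c,q,r[0]["score"],r[0]["uv"],onz(c,r[0]["uv"],{"cel":.01,"dis":.017}.get(q[:3],0) if q!="dish" else 0))
for q in set(k[0] for k in R):
    if (q,"scene") in R and (q,"side") in R: print(q,*tri(ray("scene",R[q,"scene"]),ray("side",R[q,"side"])))
E
```

```text
0.0 [0.2044 0.6428 0.2256] [ 3.1399 -0.0001 -0.3079] [-0.462   0.2918  0.7284] 0.08761373353365061
scene cell_large 0.78 [261.5, 197.4] [0.5847 0.2578 0.01  ]
scene cell_small 0.58 [302.8, 212.4] [0.6003 0.1569 0.01  ]
scene disc_brass 0.62 [209.4, 197.5] [0.5041 0.3339 0.017 ]
scene disc_dark 0.62 [243.6, 221.4] [0.4923 0.2206 0.017 ]
scene carrier 0.57 [273.7, 219.9] [0.5517 0.1939 0.    ]
scene dish 0.84 [336.3, 247.9] [0.5639 0.0477 0.    ]
scene jar 0.74 [188.9, 212.5] [0.4543 0.3444 0.    ]
scene dropper 0.83 [206.6, 198.3] [0.5137 0.356  0.    ]
side cell_large 0.97 [251.7, 244.0] [0.5862 0.2401 0.01  ]
side cell_small 0.67 [238.8, 215.4] [0.6075 0.159  0.01  ]
side disc_brass 0.67 [284.6, 206.5] [0.518  0.1486 0.017 ]
side disc_dark 0.58 [303.2, 229.8] [0.4907 0.2185 0.017 ]
side carrier 0.95 [264.2, 230.7] [0.5611 0.1959 0.    ]
side dish 0.73 [255.8, 181.5] [0.5691 0.0384 0.    ]
side jar 0.56 [333.2, 283.9] [0.4553 0.3368 0.    ]
side dropper 0.85 [294.9, 296.9] [0.5219 0.3585 0.    ]
disc_brass [0.4928 0.2599 0.0816] 0.08211992239151852
dish [0.5664 0.0459 0.0024] 0.007670337954523351
cell_large [0.5828 0.251  0.0169] 0.008630556721664422
disc_dark [0.4911 0.2196 0.0181] 0.00042992502961557345
jar [0.4542 0.3406 0.0029] 0.004315890621920964
dropper [ 0.5192  0.3584 -0.0024] 0.005883995576118859
cell_small [0.6058 0.1587 0.0078] 0.004684051492264893
carrier [ 0.5584  0.196  -0.0027] 0.006690702856519965
```

View pics/scene0.png

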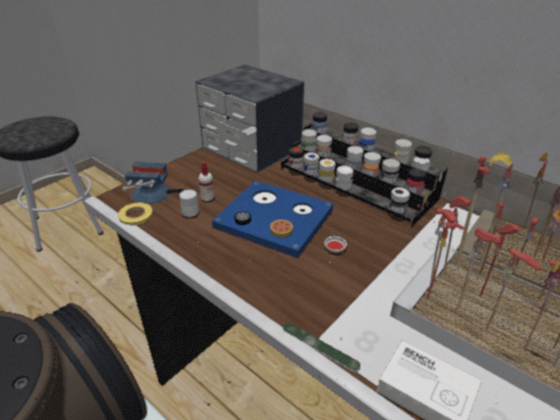

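View pics/side0.png

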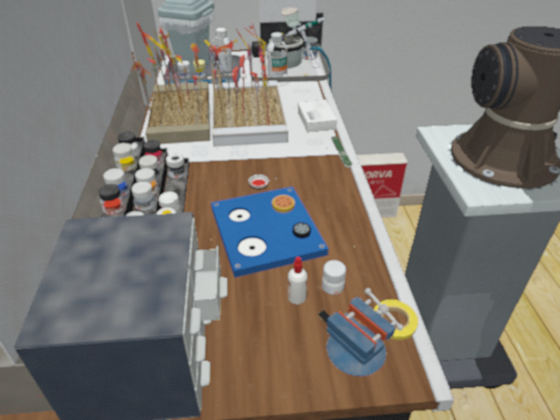

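The scene view shows the large cell at about (264,198) and the small one at (303,210). The dark disc is on the left at (243,217), in front of the large cell. The brass disc is on the right at (282,228), so the two paths cross. The side view agrees: brass at (283,203), dark at (302,230), dropper (297,285), jar (333,277). Next I'll work out the move to a wrist view above the plate.

```bash
cat >> h.py <<'E'
from scipy.spatial.transform import Rotation as Ro
def go(p,yaw=None,start=None):
    s=get_state();R=Ro.from_euler("xyz",s["ee_rot"]).as_matrix()
    d=R.T@(np.array(p)-np.array(s["eef_pos"] if start is None else start))/.25
    tw=None if yaw is None else ((s["ee_rot"][2]-yaw+np.pi)%(2*np.pi)-np.pi)/np.pi
    print("shares",d.round(4),"twist",tw)
E
python3 - <<'E'
from h import *
np.set_printoptions(precision=4,suppress=True)
print(calibration("wrist"))
go([.50,.2,.24],-.54)
E
```

```text
{'camera_matrix': array([[330.6167,   0.    , 279.507 ],
       [  0.    , 330.6167, 209.9362],
       [  0.    ,   0.    ,   1.    ]]), 'extrinsics': array([[-0.3031, -0.912 , -0.2763,  0.2803],
       [-0.953 ,  0.29  ,  0.0878,  0.62  ],
       [ 0.    ,  0.2899, -0.957 ,  0.385 ],
       [ 0.    ,  0.    ,  0.    ,  1.    ]])}
shares [ 1.6636  1.3315 -0.0538] twist 0.07390418574318622
```

Request:
arm_command:
  commands:
    - {"tx":0.12,"ty":0.1,"tz":-0.03}
    - {"tx":0.24,"ty":0.2,"tz":-0.06}
    - {"tx":0.36,"ty":0.3,"tz":-0.06}
    - {"tx":0.48,"ty":0.4,"tz":-0.06}
    - {"tx":0.6,"ty":0.5,"tz":-0.06}
    - {"tx":0.72,"ty":0.6,"tz":-0.06}
    - {"tx":0.84,"ty":0.68,"tz":-0.06}
    - {"tx":0.95,"ty":0.74,"tz":-0.06}
  claw: 0.3

```text
invalid input
```

Request:
arm_command:
  commands:
    - {"tx":0.12,"ty":0.1,"twist":0.02}
    - {"tx":0.24,"ty":0.2,"twist":0.04}
    - {"tx":0.36,"ty":0.3,"twist":0.06}
    - {"tx":0.48,"ty":0.4,"twist":0.074}
    - {"tx":0.6,"ty":0.5,"twist":0.074}
    - {"tx":0.7,"ty":0.57,"twist":0.074}
    - {"tx":0.75,"ty":0.6,"twist":0.074}
    - {"tx":0.75,"ty":0.6,"twist":0.074}

```text
invalid input
```

```bash
python3 - <<'E'
from h import *
np.set_printoptions(precision=4,suppress=True)
s=get_state();print(s["t"],s["eef_pos"],s["ee_rot"],s["width"])
im=grab_frame("wrist");cv2.imwrite("pics/w1.png",im[:,:,::-1])
Z=dict(cell_large=.01,cell_small=.01,disc_brass=.017,disc_dark=.017,carrier=0,dropper=0)
for q,z in Z.items():
    r=spot_point(q,"wrist")
    if r: print(q,r[0]["score"],r[0]["uv"],onz("wrist",r[0]["uv"],z))
for q in("disc_brass","disc_dark"):
    for r in regions_of(q,"wrist")[:2]:
        c=max(cv2.findContours(r["region"].astype(np.uint8),0,2)[0],key=len)
        (x,y),a,_=cv2.fitEllipse(c);print(q,r["score"],x,y,a,onz("wrist",(x,y),.025))
E
```

```text
0.9 [0.2045 0.6432 0.2266] [-3.1416  0.     -0.3078] 0.08766866708518256
```

View pics/w1.png

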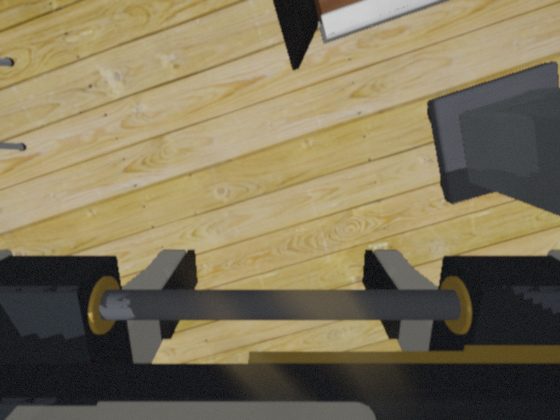

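The wrist picture shows the arm has not moved: it still looks at the floor, with the fingers at rows 250–360. Both calls were refused, probably because rows need all four numbers, so I'll send them again in full.

Request:
arm_command:
  commands:
    - {"tx":0.12,"ty":0.1,"tz":-0.03,"twist":0}
    - {"tx":0.24,"ty":0.2,"tz":-0.06,"twist":0}
    - {"tx":0.36,"ty":0.3,"tz":-0.06,"twist":0}
    - {"tx":0.48,"ty":0.4,"tz":-0.06,"twist":0}
    - {"tx":0.6,"ty":0.5,"tz":-0.06,"twist":0}
    - {"tx":0.72,"ty":0.6,"tz":-0.06,"twist":0}
    - {"tx":0.84,"ty":0.68,"tz":-0.06,"twist":0}
    - {"tx":0.95,"ty":0.74,"tz":-0.06,"twist":0}
  claw: 0.3
  grip_force: 20

```text
t: 2.02
eef_pos: [0.3755, 0.3928, 0.2422]
ee_rot: [-3.141, -0.0, -0.308]
force: [1.6, 0.9, -0.4]
width: 0.0398
gripper_force: 0.0
```

Request:
arm_command:
  commands:
    - {"tx":0.12,"ty":0.1,"tz":0,"twist":0.02}
    - {"tx":0.24,"ty":0.2,"tz":0,"twist":0.04}
    - {"tx":0.36,"ty":0.3,"tz":0,"twist":0.06}
    - {"tx":0.48,"ty":0.4,"tz":0,"twist":0.074}
    - {"tx":0.6,"ty":0.5,"tz":0,"twist":0.074}
    - {"tx":0.68,"ty":0.57,"tz":0,"twist":0.074}
    - {"tx":0.72,"ty":0.6,"tz":0,"twist":0.074}
    - {"tx":0.72,"ty":0.6,"tz":0,"twist":0.074}

```text
t: 2.68
eef_pos: [0.5019, 0.1955, 0.2416]
ee_rot: [3.141, -0.0, -0.543]
force: [0.0, 0.1, -0.5]
width: 0.0264
gripper_force: 0.0
```

```bash
python3 - <<'E'
from h import *
np.set_printoptions(precision=4,suppress=True)
s=get_state();print(s["t"],s["eef_pos"],s["ee_rot"],s["width"])
im=grab_frame("wrist");cv2.imwrite("pics/w2.png",im[:,:,::-1])
Z=dict(cell_large=.01,cell_small=.01,disc_brass=.017,disc_dark=.017,carrier=0)
for q,z in Z.items():
    r=spot_point(q,"wrist")
    if r: print(q,r[0]["score"],r[0]["uv"],onz("wrist",r[0]["uv"],z))
for q in("disc_brass","disc_dark"):
    for r in regions_of(q,"wrist")[:2]:
        c=max(cv2.findContours(r["region"].astype(np.uint8),0,2)[0],key=len)
        (x,y),a,_=cv2.fitEllipse(c);print(q,r["score"],x,y,a,onz("wrist",(x,y),.025))
E
```

```text
2.6833 [0.5019 0.1955 0.2416] [ 3.1415 -0.0002 -0.5433] 0.02643307109621372
cell_large 0.97 [202.5, 139.7] [0.5867 0.2511 0.01  ]
cell_small 0.83 [256.6, 86.9] [0.6028 0.1675 0.01  ]
disc_brass 0.66 [304.8, 143.4] [0.5225 0.1527 0.017 ]
disc_dark 0.93 [262.6, 197.4] [0.4931 0.2276 0.017 ]
carrier 0.85 [250.7, 141.2] [0.5557 0.2065 0.    ]
disc_brass 0.96 307.372314453125 144.68002319335938 (38.53852844238281, 39.734073638916016) [0.5208 0.1512 0.025 ]
disc_dark 0.63 260.4161682128906 198.3697509765625 (27.926095962524414, 28.341384887695312) [0.495  0.2289 0.025 ]
```

View pics/w2.png

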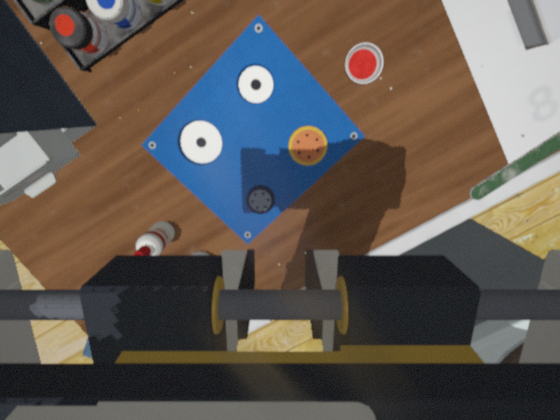

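The wrist view shows the whole plate. The large cell's dot is at (201,142), the small cell's at (256,85), brass at (308,145) and dark at (260,199), all matching the networks. I'll refine the plate pose and disc centres from this picture.

```bash
cat >> h.py <<'E'
def fit(png,disc=True):
    im=cv2.imread(png);hsv=cv2.cvtColor(im,cv2.COLOR_BGR2HSV)
    m=cv2.inRange(hsv,(100,120,25),(125,255,255));m=cv2.morphologyEx(m,cv2.MORPH_CLOSE,np.ones((9,9)))
    c=max(cv2.findContours(m,0,2)[0],key=cv2.contourArea)
    w=np.array([onz("wrist",p[0],.017)[:2] for p in c],np.float32)
    print("plate",cv2.minAreaRect(w*1000), "hull area",cv2.contourArea(cv2.convexHull(w*1000)))
    # white floors
    g=cv2.inRange(hsv,(0,0,170),(180,60,255));n,l,st,ce=cv2.connectedComponentsWithStats(g)
    for i in range(1,n):
        if st[i,4]>600 and cv2.pointPolygonTest(c,tuple(map(float,ce[i])),False)>0:
            k=max(cv2.findContours((l==i).astype(np.uint8),0,2)[0],key=len);(x,y),a,_=cv2.fitEllipse(k)
            x0,y0,ww,hh=st[i,:4];sub=np.where((hsv[y0:y0+hh,x0:x0+ww,2]<110));
            d=[(X+x0,Y+y0) for Y,X in zip(*sub) if np.hypot(X+x0-x,Y+y0-y)<8]
            print("cell",ce[i],a,"floor",onz("wrist",(x,y),.010),"dot",onz("wrist",np.mean(d,0),.010) if d else None)
E
python3 - <<'E'
from h import *
np.set_printoptions(precision=4,suppress=True)
fit("pics/w2.png")
im=cv2.imread("pics/w2.png");hsv=cv2.cvtColor(im,cv2.COLOR_BGR2HSV)
m=cv2.inRange(hsv,(3,100,80),(28,255,255));m[:,:270]=0;m[:,345:]=0;m[:110]=0;m[180:]=0
m=cv2.morphologyEx(m,cv2.MORPH_CLOSE,np.ones((5,5)));c=max(cv2.findContours(m,0,2)[0],key=len)
e=cv2.fitEllipse(c);print("brass",e,onz("wrist",e[0],.026))
m=cv2.inRange(hsv,(0,0,0),(180,110,255))[180:220,240:282];m=cv2.morphologyEx(m,cv2.MORPH_OPEN,np.ones((3,3)))
c=max(cv2.findContours(m,0,2)[0],key=len);e=cv2.fitEllipse(c);print("dark",e,onz("wrist",np.add(e[0],(240,180)),.026))
E
```

```text
plate ((556.40087890625, 202.2650146484375), (169.70753479003906, 189.41790771484375), 13.08440113067627) hull area 31978.631567512522
cell [255.6517  83.9874] (34.20014572143555, 37.220703125) floor [0.6058 0.1673 0.01  ] dot [0.6057 0.1674 0.01  ]
cell [201.0119 141.6207] (40.16142272949219, 43.3223876953125) floor [0.5852 0.255  0.01  ] dot [0.5851 0.2554 0.01  ]
brass ((307.4256591796875, 145.04107666015625), (37.156829833984375, 37.97413635253906), 33.453880310058594) [0.5206 0.1512 0.026 ]
dark ((19.938081741333008, 19.21412467956543), (26.332637786865234, 27.002544403076172), 70.39642333984375) [0.4946 0.2297 0.026 ]
```

```bash
python3 - <<'E'
from h import *
print(np.round(get_state()["q"],3), onz("wrist",(95,120),.2),onz("wrist",(95,120),.1))
go([.494,.109,.10],-2.127)
E
```

```text
[ 0.742  0.124 -0.266 -0.    -1.181  0.29 ] [0.61924537 0.25404499 0.2       ] [0.64443875 0.30174396 0.1       ]
shares [0.1611 0.3204 0.5664] twist 0.5055538395153655
```

```bash
python3 - <<'E'
from h import *
np.set_printoptions(precision=3,suppress=True)
for uv in((262,165),(210,148),(303,145)): 
    p=onz("scene",uv,0);print(uv,p)
print("side drawers bottom edge", onz("side",(217,318),0),onz("side",(195,250),.1))
# cabinet height: near-front corner
print([ (z,onz("scene",(256,98),z)) for z in(.1,.15,.2)])
print("rack front", [onz("scene",(385,208),0),onz("scene",(300,170),0)])
E
```

```text
(262, 165) [0.7   0.362 0.   ]
(210, 148) [0.676 0.525 0.   ]
(303, 145) [0.849 0.352 0.   ]
side drawers bottom edge [0.647 0.389 0.   ] [0.671 0.339 0.1  ]
[(0.1, array([0.824, 0.495, 0.1  ])), (0.15, array([0.732, 0.408, 0.15 ])), (0.2, array([0.641, 0.32 , 0.2  ]))]
rack front [array([0.738, 0.043, 0.   ]), array([0.743, 0.277, 0.   ])]
```

Request:
arm_command:
  commands:
    - {"tx":0.03,"ty":0.05,"tz":0.0,"twist":0.04}
    - {"tx":0.06,"ty":0.1,"tz":0.05,"twist":0.08}
    - {"tx":0.09,"ty":0.15,"tz":0.1,"twist":0.12}
    - {"tx":0.12,"ty":0.2,"tz":0.15,"twist":0.16}
    - {"tx":0.16,"ty":0.25,"tz":0.2,"twist":0.2}
    - {"tx":0.16,"ty":0.3,"tz":0.25,"twist":0.24}
    - {"tx":0.16,"ty":0.32,"tz":0.3,"twist":0.28}
    - {"tx":0.16,"ty":0.32,"tz":0.3,"twist":0.315}

```text
t: 3.75
eef_pos: [0.4919, 0.1072, 0.1642]
ee_rot: [3.138, -0.001, -1.537]
force: [-0.4, 0.2, 0.4]
width: 0.0264
gripper_force: 0.0
```

```bash
python3 - <<'E'
from h import *
go([.494,.109,.022],-2.127)
E
```

```text
shares [-0.0075 -0.0106  0.5689] twist 0.18785406156643072
```

Request:
arm_command:
  commands:
    - {"tx":0,"ty":0,"tz":0.03,"twist":0.035}
    - {"tx":0,"ty":0,"tz":0.1,"twist":0.07}
    - {"tx":0,"ty":0,"tz":0.2,"twist":0.105}
    - {"tx":0,"ty":0,"tz":0.3,"twist":0.14}
    - {"tx":0,"ty":0,"tz":0.4,"twist":0.175}
    - {"tx":0,"ty":0,"tz":0.5,"twist":0.1879}
    - {"tx":0,"ty":-0.005,"tz":0.56,"twist":0.1879}
    - {"tx":0,"ty":-0.005,"tz":0.569,"twist":0.1879}

```text
t: 4.42
eef_pos: [0.4936, 0.108, 0.0216]
ee_rot: [3.139, -0.004, -2.12]
force: [0.6, -0.7, -0.1]
width: 0.0263
gripper_force: 0.0
```

```bash
python3 - <<'E'
from h import *
np.set_printoptions(precision=4,suppress=True)
u=np.array([.0646,.104,0])/.1224
b=np.array([.5206,.1512,.022]);c=np.array([.5852,.2552,.022])
s=get_state();print(s["eef_pos"],s["ee_rot"],s["force"])
go(b-u*.05);go(b-u*.028);go(c-u*.026)
im=grab_frame("wrist");cv2.imwrite("pics/w3.png",im[:,:,::-1])
E
```

```text
[0.4936 0.108  0.0216] [ 3.1394 -0.0042 -2.1197] [ 0.5755 -0.6572 -0.0767]
shares [-0.0038 -0.0005 -0.0015] twist None
shares [-0.0918 -0.0011 -0.0018] twist None
shares [-0.5896 -0.0045 -0.0039] twist None
```

View pics/w3.png

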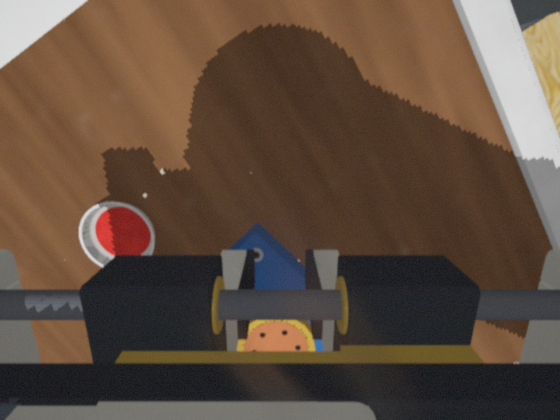

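The view shows the brass disc centred between the fingers at about (280,340), just ahead of them, with the dish well clear. Now the push.

Request:
arm_command:
  commands:
    - {"tx":-0.03,"ty":0,"tz":-0.001,"twist":0}
    - {"tx":-0.06,"ty":-0.001,"tz":-0.002,"twist":0}
    - {"tx":-0.085,"ty":-0.001,"tz":-0.002,"twist":0}
    - {"tx":-0.11,"ty":-0.001,"tz":-0.002,"twist":0}
    - {"tx":-0.14,"ty":-0.001,"tz":-0.002,"twist":0}
    - {"tx":-0.17,"ty":-0.001,"tz":-0.002,"twist":0}
    - {"tx":-0.2,"ty":-0.002,"tz":-0.002,"twist":0}
    - {"tx":-0.23,"ty":-0.002,"tz":-0.002,"twist":0}

```text
t: 5.13
eef_pos: [0.5262, 0.1579, 0.0249]
ee_rot: [-3.141, 0.0, -2.12]
force: [-0.1, 0.4, 1.3]
width: 0.0261
gripper_force: 0.4
```

Request:
arm_command:
  commands:
    - {"tx":-0.025,"ty":0,"tz":0,"twist":0}
    - {"tx":-0.05,"ty":0,"tz":0,"twist":0}
    - {"tx":-0.075,"ty":-0.001,"tz":0,"twist":0}
    - {"tx":-0.1,"ty":-0.001,"tz":0,"twist":0}
    - {"tx":-0.12,"ty":-0.001,"tz":0,"twist":0}
    - {"tx":-0.14,"ty":-0.002,"tz":0,"twist":0}
    - {"tx":-0.16,"ty":-0.002,"tz":0,"twist":0}
    - {"tx":-0.18,"ty":-0.002,"tz":0,"twist":0}

```text
t: 5.8
eef_pos: [0.5499, 0.1956, 0.0248]
ee_rot: [3.142, -0.0, -2.12]
force: [-0.0, -1.0, 0.2]
width: 0.0267
gripper_force: 0.3
```

```bash
python3 - <<'E'
from h import *
np.set_printoptions(precision=4,suppress=True)
u=np.array([.0646,.104,0])/.1224
c=np.array([.5852,.2552,.022])
s=get_state();print(s["eef_pos"],s["ee_rot"],s["force"])
go(c-u*.026)
cs=[grab_frame("scene")]
cv2.imwrite("pics/s4.png",cv2.resize(cs[0][170:270,190:350,::-1],None,fx=5,fy=5,interpolation=2))
print([(r["score"],onz("scene",r["uv"],.017)) for r in spot_point("disc_brass","scene")[:2]])
E
```

```text
[0.5499 0.1956 0.0248] [ 3.1415 -0.0001 -2.1203] [-0.0469 -1.0031  0.2161]
shares [-0.1731  0.0047  0.0112] twist None
[(0.53, array([0.5611, 0.2191, 0.017 ]))]
```

View pics/s4.png

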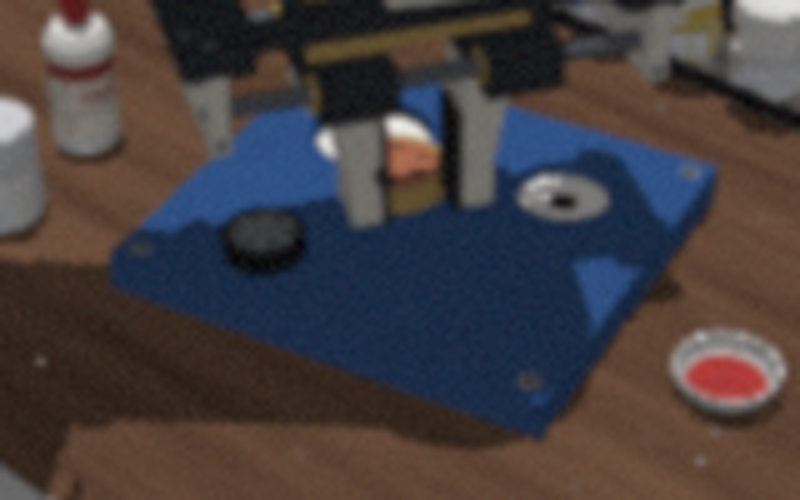

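The brass disc is cradled between the fingertips and its front is starting over the large cell; dropper, jar and dish are untouched. I'll continue, about 2.5 mm lower.

Request:
arm_command:
  commands:
    - {"tx":-0.02,"ty":0.001,"tz":0.006,"twist":0}
    - {"tx":-0.04,"ty":0.002,"tz":0.01,"twist":0}
    - {"tx":-0.06,"ty":0.003,"tz":0.01,"twist":0}
    - {"tx":-0.085,"ty":0.004,"tz":0.01,"twist":0}
    - {"tx":-0.11,"ty":0.005,"tz":0.01,"twist":0}
    - {"tx":-0.135,"ty":0.005,"tz":0.01,"twist":0}
    - {"tx":-0.155,"ty":0.005,"tz":0.01,"twist":0}
    - {"tx":-0.172,"ty":0.005,"tz":0.01,"twist":0}

```text
t: 6.57
eef_pos: [0.5714, 0.2329, 0.0223]
ee_rot: [-3.141, -0.001, -2.12]
force: [1.9, -5.8, 0.8]
width: 0.0264
gripper_force: 3.5
```

Request:
arm_command:
  commands:
    - {"tx":0,"ty":0,"tz":0,"twist":0}
    - {"tx":0,"ty":0,"tz":0,"twist":0}
    - {"tx":0.04,"ty":0,"tz":0,"twist":0}
    - {"tx":0.09,"ty":0,"tz":-0.02,"twist":0}
    - {"tx":0.15,"ty":0,"tz":-0.1,"twist":0}
    - {"tx":0.2,"ty":0,"tz":-0.2,"twist":0}
    - {"tx":0.2,"ty":0,"tz":-0.3,"twist":0}
    - {"tx":0.2,"ty":0,"tz":-0.4,"twist":0}

```text
t: 7.23
eef_pos: [0.5435, 0.1882, 0.1238]
ee_rot: [3.141, 0.0, -2.121]
force: [-0.4, -0.3, -0.1]
width: 0.0267
gripper_force: 0.0
```

```bash
python3 - <<'E'
from h import *
np.set_printoptions(precision=4,suppress=True)
d=np.array([.4946,.2297,.022]);c=np.array([.6057,.1675,.022]);u=(c-d)/np.linalg.norm(c-d)
go(d-u*.05,np.arctan2(u[1],u[0]));print(d-u*.05)
im=grab_frame("side");cv2.imwrite("pics/s5.png",cv2.resize(im[170:290,190:350,::-1],None,fx=5,fy=5,interpolation=2))
print([(r["score"],r["uv"],onz("side",r["uv"],.01)) for q in("disc_brass","disc_dark") for r in spot_point(q,"side")[:2]])
E
```

```text
shares [-0.031   0.4532  0.4074] twist -0.5127039597505662
[0.451  0.2541 0.022 ]
[(0.57, [256.6, 249.1], array([0.5781, 0.2538, 0.01  ]))]
```

View pics/s5.png

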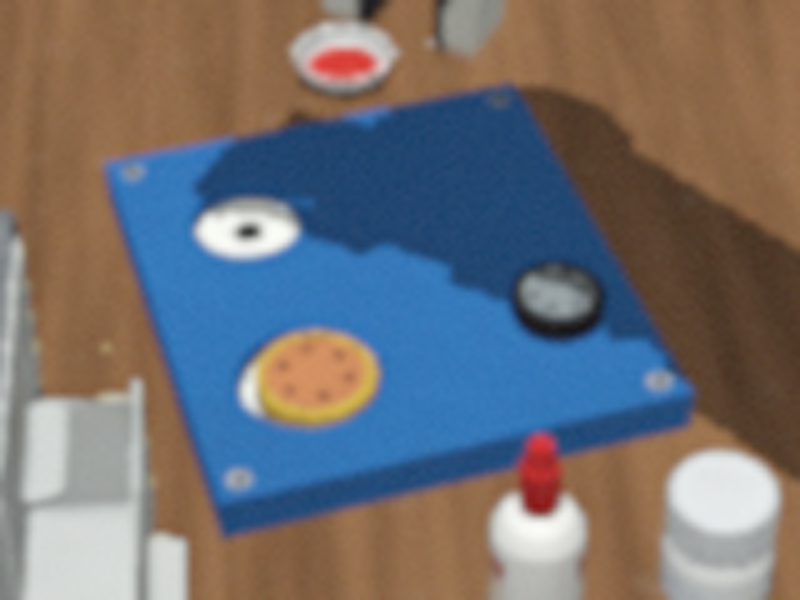

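The side view shows the brass disc mostly in the large cell but off-centre towards the robot, with pale floor visible on the far-x side, so it may be hanging on the rim. The dark disc and the bystanders haven't moved. I'll raise and turn to the earlier viewpoint to measure.

```bash
python3 - <<'E'
from h import *
go([.49,.2,.24],-.51)
E
```

```text
shares [ 0.0791  0.2093 -0.4602] twist -0.5126307707150353
```

Request:
arm_command:
  commands:
    - {"tx":0.01,"ty":0.03,"tz":-0.06,"twist":-0.035}
    - {"tx":0.02,"ty":0.06,"tz":-0.12,"twist":-0.07}
    - {"tx":0.03,"ty":0.09,"tz":-0.18,"twist":-0.11}
    - {"tx":0.04,"ty":0.12,"tz":-0.25,"twist":-0.15}
    - {"tx":0.05,"ty":0.15,"tz":-0.31,"twist":-0.19}
    - {"tx":0.06,"ty":0.18,"tz":-0.37,"twist":-0.23}
    - {"tx":0.07,"ty":0.2,"tz":-0.43,"twist":-0.27}
    - {"tx":0.079,"ty":0.209,"tz":-0.46,"twist":-0.305}

```text
t: 8.05
eef_pos: [0.4892, 0.2001, 0.2383]
ee_rot: [-3.141, 0.001, -1.155]
force: [0.9, 1.0, -0.2]
width: 0.0262
gripper_force: 0.0
```

Request:
arm_command:
  commands:
    - {"tx":0,"ty":0,"tz":0,"twist":-0.035}
    - {"tx":0,"ty":0,"tz":0,"twist":-0.07}
    - {"tx":0,"ty":0,"tz":0,"twist":-0.11}
    - {"tx":0,"ty":0,"tz":0,"twist":-0.15}
    - {"tx":0,"ty":0,"tz":0,"twist":-0.19}
    - {"tx":0,"ty":0,"tz":0,"twist":-0.2075}
    - {"tx":0,"ty":0,"tz":0,"twist":-0.2075}
    - {"tx":0,"ty":0,"tz":0,"twist":-0.2075}

```text
t: 8.72
eef_pos: [0.4894, 0.1998, 0.2366]
ee_rot: [3.141, 0.001, -0.513]
force: [0.6, 0.3, -0.4]
width: 0.0264
gripper_force: 0.0
```

```bash
python3 - <<'E'
from h import *
np.set_printoptions(precision=4,suppress=True)
s=get_state();print(s["t"],s["eef_pos"],s["ee_rot"])
im=grab_frame("wrist");cv2.imwrite("pics/w6f.png",im[:,:,::-1])
fit("pics/w6f.png")
K=calibration("wrist");T=np.linalg.inv(K["extrinsics"])
p=T@np.array([.5852,.2552,.02,1]);uv=(K["camera_matrix"]@p[:3]);uv=uv[:2]/uv[2];print("expect seated centre",uv)
for q in("disc_brass","disc_dark"):
    for r in regions_of(q,"wrist")[:1]:
        c=max(cv2.findContours(r["region"].astype(np.uint8),0,2)[0],key=len)
        e=cv2.fitEllipse(c);print(q,r["score"],e,onz("wrist",e[0],.020),onz("wrist",e[0],.027))
x,y=map(int,uv);cv2.imwrite("pics/w6.png",cv2.resize(im[max(0,y-90):y+90,max(0,x-70):x+130,::-1],None,fx=4*.8,fy=4*.8,interpolation=2))
E
```

```text
8.7167 [0.4894 0.1998 0.2366] [ 3.1406  0.0007 -0.5126]
plate ((559.4381103515625, 198.22738647460938), (171.76528930664062, 190.27578735351562), 12.7073392868042) hull area 32214.236004543025
cell [255.7216  69.6059] (35.17775344848633, 38.55803680419922) floor [0.6074 0.1638 0.01  ] dot [0.6074 0.164  0.01  ]
expect seated centre [194.172  131.2852]
disc_brass 0.84 ((195.64088439941406, 130.11529541015625), (38.93876647949219, 39.61811065673828), 104.54264068603516) [0.5856 0.2533 0.02  ] [0.5851 0.2516 0.027 ]
disc_dark 0.79 ((256.42681884765625, 187.74588012695312), (28.12619972229004, 30.13905143737793), 11.763802528381348) [0.4966 0.228  0.02  ] [0.4978 0.2268 0.027 ]
```

View pics/w6.png

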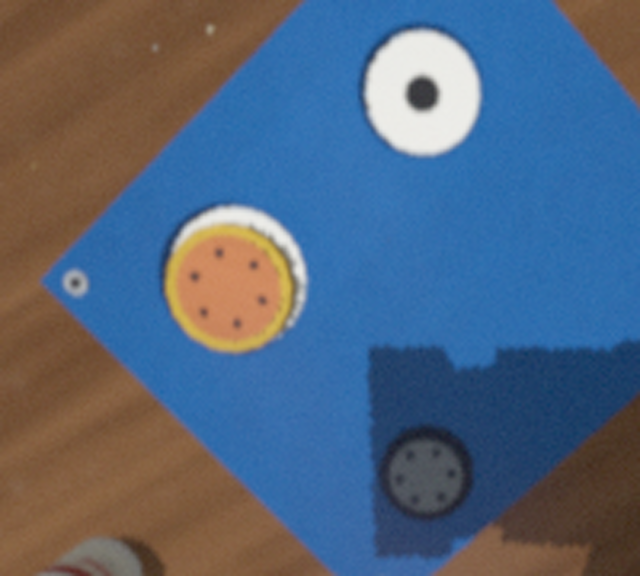

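The closer view shows the brass disc inside the large cell's outline, pushed to the lower left of its clearance, so it looks seated. The dark disc and small cell are clear. I'll check the brass disc's height by triangulating, and compute the dark push.

```bash
python3 - <<'E'
from h import *
np.set_printoptions(precision=4,suppress=True)
print("brass top",tri(ray("wrist",(195.64,130.1)),ray("side",(253.6,245.4))))
print("small dot",tri(ray("wrist",(255.7,69.7)),ray("side",(239.6,216.2))))
print("dark top",tri(ray("wrist",(256.4,187.7)),ray("side",(301.5,228.7))))
d=np.array([.497,.2268,.022]);c=np.array([.607,.1642,.022]);u=(c-d)/np.linalg.norm(c-d)
s=get_state();print(s["eef_pos"],s["ee_rot"])
p=d-u*.05;go([*p[:2],.06],np.arctan2(u[1],u[0]));go(p)
E
```

```text
brass top (array([0.5844, 0.2537, 0.0196]), np.float64(0.0027592340915541425))
small dot (array([0.6067, 0.1643, 0.0125]), np.float64(0.001509986285921112))
dark top (array([0.4965, 0.2268, 0.0273]), np.float64(0.0027052695535110228))
[0.4898 0.2001 0.237 ] [ 3.1413  0.0003 -0.512 ]
shares [-0.2269 -0.1084  0.708 ] twist 0.0017074767366377368
shares [-0.2269 -0.1084  0.86  ] twist None
```

The brass top is at z = 0.0196, so it is seated. Now the approach behind the dark disc.

Request:
arm_command:
  commands:
    - {"tx":-0.05,"ty":-0.025,"tz":0.06,"twist":0}
    - {"tx":-0.11,"ty":-0.05,"tz":0.15,"twist":0}
    - {"tx":-0.16,"ty":-0.08,"tz":0.27,"twist":0}
    - {"tx":-0.21,"ty":-0.1,"tz":0.4,"twist":0}
    - {"tx":-0.227,"ty":-0.108,"tz":0.52,"twist":0}
    - {"tx":-0.227,"ty":-0.108,"tz":0.64,"twist":0.0017}
    - {"tx":-0.227,"ty":-0.108,"tz":0.7,"twist":0.0017}
    - {"tx":-0.227,"ty":-0.108,"tz":0.7,"twist":0.0017}
  claw: 0.23

```text
t: 9.53
eef_pos: [0.4517, 0.2499, 0.0588]
ee_rot: [3.135, 0.002, -0.517]
force: [-0.6, -0.3, 1.2]
width: 0.0199
gripper_force: 0.0
```

```bash
python3 - <<'E'
from h import *
np.set_printoptions(precision=4,suppress=True)
d=np.array([.497,.2268,.0215]);c=np.array([.607,.1642,.0215]);u=(c-d)/np.linalg.norm(c-d)
s=get_state();print(s["eef_pos"],s["ee_rot"],s["width"]);go(d-u*.05);go(c-u*.022)
E
```

```text
[0.4517 0.2499 0.0588] [ 3.1352  0.0017 -0.5168] 0.01994249118138895
shares [ 0.0034 -0.0103  0.1491] twist None
shares [ 0.6216 -0.01    0.148 ] twist None
```

Request:
arm_command:
  commands:
    - {"tx":0,"ty":0,"tz":0.04,"twist":0}
    - {"tx":0,"ty":0,"tz":0.08,"twist":0}
    - {"tx":0,"ty":0,"tz":0.12,"twist":0}
    - {"tx":0,"ty":0,"tz":0.145,"twist":0}
    - {"tx":0,"ty":0,"tz":0.155,"twist":0}
    - {"tx":0,"ty":0,"tz":0.155,"twist":0}
    - {"tx":0,"ty":0,"tz":0.155,"twist":0}
    - {"tx":0,"ty":0,"tz":0.155,"twist":0}

```text
t: 10.2
eef_pos: [0.454, 0.2519, 0.024]
ee_rot: [-3.141, -0.0, -0.515]
force: [0.6, -0.5, 0.3]
width: 0.0203
gripper_force: 0.0
```

```bash
python3 - <<'E'
from h import *
np.set_printoptions(precision=4,suppress=True)
d=np.array([.497,.2268,.0215]);c=np.array([.607,.1642,.0215]);u=(c-d)/np.linalg.norm(c-d)
s=get_state();print(s["eef_pos"],s["ee_rot"],s["width"]);go(d-u*.05);go(c-u*.022)
E
```

```text
[0.454  0.2519 0.024 ] [-3.1408 -0.0002 -0.5154] 0.020258734944438438
shares [-0.0009  0.0024  0.0101] twist None
shares [0.6174 0.0036 0.0102] twist None
```

Request:
arm_command:
  commands:
    - {"tx":0.025,"ty":0.002,"tz":0.008,"twist":0}
    - {"tx":0.05,"ty":0.003,"tz":0.008,"twist":0}
    - {"tx":0.08,"ty":0.003,"tz":0.008,"twist":0}
    - {"tx":0.105,"ty":0.003,"tz":0.008,"twist":0}
    - {"tx":0.13,"ty":0.003,"tz":0.008,"twist":0}
    - {"tx":0.16,"ty":0.003,"tz":0.008,"twist":0}
    - {"tx":0.19,"ty":0.003,"tz":0.008,"twist":0}
    - {"tx":0.22,"ty":0.003,"tz":0.008,"twist":0}

```text
t: 10.87
eef_pos: [0.502, 0.2234, 0.0215]
ee_rot: [3.142, 0.0, -0.516]
force: [-0.5, -0.6, 0.0]
width: 0.02
gripper_force: 0.1
```

Request:
arm_command:
  commands:
    - {"tx":0.025,"ty":0,"tz":0,"twist":0}
    - {"tx":0.05,"ty":0,"tz":0,"twist":0}
    - {"tx":0.075,"ty":0,"tz":0,"twist":0}
    - {"tx":0.1,"ty":0,"tz":0,"twist":0}
    - {"tx":0.125,"ty":0,"tz":0,"twist":0}
    - {"tx":0.15,"ty":0,"tz":0,"twist":0}
    - {"tx":0.175,"ty":0,"tz":0,"twist":0}
    - {"tx":0.19,"ty":0,"tz":0,"twist":0}

```text
t: 11.53
eef_pos: [0.5432, 0.2001, 0.0216]
ee_rot: [-3.142, -0.0, -0.516]
force: [-0.2, -0.4, 0.1]
width: 0.02
gripper_force: 0.1
```

```bash
python3 - <<'E'
from h import *
np.set_printoptions(precision=4,suppress=True)
d=np.array([.497,.2268,.0215]);c=np.array([.607,.1642,.0215]);u=(c-d)/np.linalg.norm(c-d)
s=get_state();print(s["eef_pos"],s["ee_rot"],s["width"]);go(c-u*.022)
E
```

```text
[0.5432 0.2001 0.0216] [-3.1416 -0.0001 -0.5156] 0.020020120515448294
shares [ 0.2047 -0.0008  0.0002] twist None
```

Request:
arm_command:
  commands:
    - {"tx":0.025,"ty":0,"tz":0,"twist":0}
    - {"tx":0.05,"ty":0,"tz":0,"twist":0}
    - {"tx":0.08,"ty":0,"tz":0,"twist":0}
    - {"tx":0.11,"ty":0,"tz":0,"twist":0}
    - {"tx":0.14,"ty":0,"tz":0,"twist":0}
    - {"tx":0.17,"ty":0,"tz":0,"twist":0}
    - {"tx":0.195,"ty":0,"tz":0,"twist":0}
    - {"tx":0.208,"ty":0,"tz":0,"twist":0}

```text
t: 12.2
eef_pos: [0.5886, 0.1743, 0.0214]
ee_rot: [3.142, -0.0, -0.516]
force: [-0.3, -0.9, 0.2]
width: 0.0202
gripper_force: 0.0
```

Request:
arm_command:
  commands:
    - {"tx":0,"ty":0,"tz":0,"twist":0}
    - {"tx":0,"ty":0,"tz":0,"twist":0}
    - {"tx":-0.04,"ty":0,"tz":0,"twist":0}
    - {"tx":-0.1,"ty":0,"tz":-0.02,"twist":0}
    - {"tx":-0.18,"ty":0,"tz":-0.12,"twist":0}
    - {"tx":-0.26,"ty":0,"tz":-0.26,"twist":0}
    - {"tx":-0.32,"ty":0,"tz":-0.4,"twist":0}
    - {"tx":-0.35,"ty":0,"tz":-0.55,"twist":0}

```text
t: 12.87
eef_pos: [0.5083, 0.2187, 0.1603]
ee_rot: [3.14, 0.001, -0.514]
force: [1.1, 0.7, 0.4]
width: 0.0199
gripper_force: 0.0
```

Request:
arm_command:
  commands:
    - {"tx":0,"ty":0,"tz":-0.12,"twist":0}
    - {"tx":0,"ty":0,"tz":-0.24,"twist":0}
    - {"tx":0,"ty":0,"tz":-0.3,"twist":0}
    - {"tx":0,"ty":0,"tz":-0.3,"twist":0}
    - {"tx":0,"ty":0,"tz":-0.3,"twist":0}
    - {"tx":0,"ty":0,"tz":-0.3,"twist":0}
    - {"tx":0,"ty":0,"tz":-0.3,"twist":0}
    - {"tx":0,"ty":0,"tz":-0.3,"twist":0}

```text
t: 13.53
eef_pos: [0.5109, 0.2178, 0.2329]
ee_rot: [3.14, 0.001, -0.515]
force: [-0.4, -0.3, -1.3]
width: 0.02
gripper_force: 0.0
```

```bash
python3 - <<'E'
from h import *
np.set_printoptions(precision=4,suppress=True)
E={}
for cam in("wrist","side"):
    im=grab_frame(cam);cv2.imwrite(f"pics/{cam}7.png",im[:,:,::-1])
    for q in("disc_brass","disc_dark"):
        rs=regions_of(q,cam)
        if rs:
            c=max(cv2.findContours(rs[0]["region"].astype(np.uint8),0,2)[0],key=len);e=cv2.fitEllipse(c)
            E[q,cam]=e[0];print(cam,q,rs[0]["score"],e,onz(cam,e[0],.02))
for q in("disc_brass","disc_dark"):
    if (q,"wrist") in E and (q,"side") in E: print(q,tri(ray("wrist",E[q,"wrist"]),ray("side",E[q,"side"])))
print(get_state()["eef_pos"])
a=cv2.imread("pics/wrist7.png")[20:230,130:410];b=cv2.imread("pics/side7.png")[170:290,190:350]
cv2.imwrite("pics/c7.png",np.hstack([cv2.resize(a,(400,300)),cv2.resize(b,(400,300))]))
fit("pics/wrist7.png")
E
```

```text
wrist disc_brass 0.61 ((218.8404998779297, 139.29212951660156), (39.460182189941406, 40.34133529663086), 137.57864379882812) [0.5862 0.2529 0.02  ]
wrist disc_dark 0.67 ((278.8494567871094, 78.13275146484375), (30.952640533447266, 33.54985046386719), 175.6085662841797) [0.6084 0.1644 0.02  ]
side disc_brass 0.8 ((252.73291015625, 245.5651092529297), (18.68166160583496, 24.809112548828125), 83.0019760131836) [0.5846 0.2546 0.02  ]
side disc_dark 0.5 ((238.94674682617188, 213.57440185546875), (14.287517547607422, 18.24117660522461), 87.25940704345703) [0.6068 0.1655 0.02  ]
disc_brass (array([0.5857, 0.2535, 0.019 ]), np.float64(0.002139049821777958))
disc_dark (array([0.6078, 0.1645, 0.0193]), np.float64(0.0020245873070955747))
[0.5117 0.2179 0.2337]
plate ((558.9276123046875, 198.84259033203125), (170.1840057373047, 189.27615356445312), 12.907483100891113) hull area 32044.21666524466
```

View pics/c7.png

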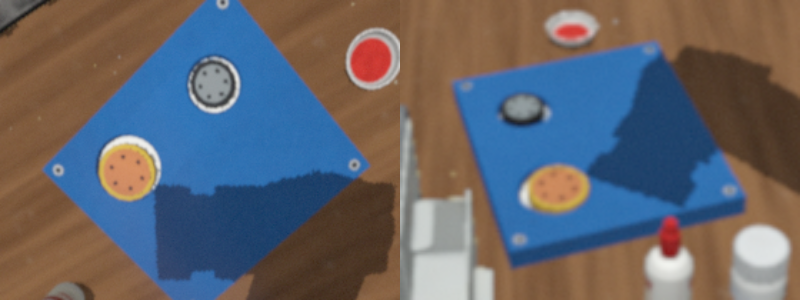

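Both discs look seated, with tops at z of about 0.019. The brass disc sits at the limit of its clearance, though, so I'll take one closer look to rule out a hung edge.

```bash
python3 - <<'E'
from h import *
go([.515,.265,.13])
E
```

```text
shares [-0.0813 -0.1707  0.4148] twist None
```

Request:
arm_command:
  commands:
    - {"tx":-0.02,"ty":-0.05,"tz":0.06,"twist":0}
    - {"tx":-0.04,"ty":-0.1,"tz":0.14,"twist":0}
    - {"tx":-0.06,"ty":-0.15,"tz":0.24,"twist":0}
    - {"tx":-0.08,"ty":-0.17,"tz":0.34,"twist":0}
    - {"tx":-0.08,"ty":-0.17,"tz":0.41,"twist":0}
    - {"tx":-0.08,"ty":-0.17,"tz":0.41,"twist":0}
    - {"tx":-0.08,"ty":-0.17,"tz":0.41,"twist":0}
    - {"tx":-0.08,"ty":-0.17,"tz":0.41,"twist":0}

```text
t: 14.5
eef_pos: [0.516, 0.2651, 0.1328]
ee_rot: [-3.14, -0.001, -0.515]
force: [-0.2, 0.1, 0.9]
width: 0.0202
gripper_force: 0.0
```

```bash
python3 - <<'E'
from h import *
np.set_printoptions(precision=4,suppress=True)
for _ in range(4): im=grab_frame("wrist")
C=calibration("wrist");K=C["camera_matrix"];T=np.linalg.inv(C["extrinsics"])
cv2.imwrite("pics/w8f.png",im[:,:,::-1])
def pj(p):
    q=K@(T@np.append(p,1))[:3];return q[:2]/q[2]
r=regions_of("disc_brass","wrist")[0];c=max(cv2.findContours(r["region"].astype(np.uint8),0,2)[0],key=len);e=cv2.fitEllipse(c)
print(e,onz("wrist",e[0],.02))
x,y=map(int,pj([.587,.252,.017]));print(x,y)
x0,y0=max(0,x-50),max(0,y-50);s=6
big=cv2.resize(im[y0:y0+100,x0:x0+130,::-1],None,fx=s,fy=s,interpolation=2)
cv2.imwrite("pics/w8.png",big)
E
```

```text
((337.1907653808594, 38.99298095703125), (43.658931732177734, 50.397274017333984), 21.786266326904297) [0.6077 0.165  0.02  ]
251 123
```

View pics/w8.png

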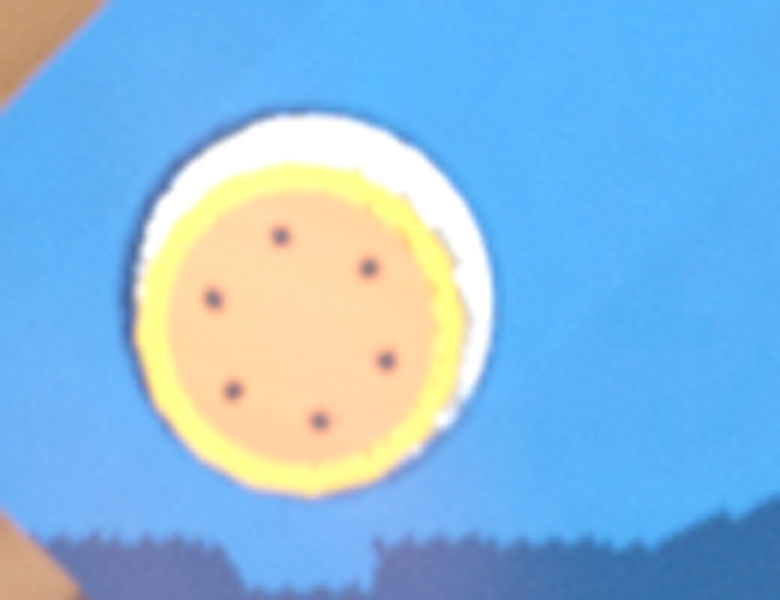

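The close view shows the brass disc at the lower left of the cell, its bottom edge at crop row 497, close to or over the rim. That leaves the seating ambiguous, so I'll fit the disc and floor circles numerically.

```bash
cat > chk.py <<'E'
from h import *
from scipy.optimize import least_squares
np.set_printoptions(precision=4,suppress=True)
def circ(P,r=None):
    f=(lambda v:np.hypot(*(P-v[:2]).T)-(v[2] if r is None else r))
    o=least_squares(f,[*P.mean(0),.022],loss="soft_l1",f_scale=.0005);return o.x[:2] if r else o.x, np.std(f(o.x))
def chk(png,x=251,y=123,w=50):
    im=cv2.imread(png);hsv=cv2.cvtColor(im,cv2.COLOR_BGR2HSV);o=np.array([x-w,y-w]);h=hsv[y-w:y+w,x-w:x+w]
    h=cv2.resize(h,None,fx=4,fy=4,interpolation=cv2.INTER_LINEAR)
    def cont(m):
        k=max(cv2.findContours(cv2.morphologyEx(m,cv2.MORPH_CLOSE,np.ones((9,9))),0,1)[0],key=cv2.contourArea)
        return (k[:,0]+.5)/4-.5+o
    b=cont(cv2.inRange(h,(5,60,80),(36,255,255)));cv2.imwrite("pics/dbg.png",cv2.inRange(h,(5,60,80),(36,255,255)))
    for z in(.02,.0235,.027): print("disc z",z,circ(np.array([onz("wrist",p,z)[:2] for p in b])))
    # outer contour of everything non-blue = floor + disc
    a=cont(cv2.bitwise_not(cv2.inRange(h,(95,90,0),(130,255,255))))
    ctr=b.mean(0);a=np.array([p for p in a if np.min(np.hypot(*(b-p).T))>1.5])
    F=np.array([onz("wrist",p,.010)[:2] for p in a]);print("floor arc",len(F),circ(F),circ(F,.025))
    F=np.array([onz("wrist",p,.017)[:2] for p in a]);print("as rim",circ(F))
E
python3 -c "
from chk import *
print(get_state()['eef_pos']);chk('pics/w8f.png')"
```

```text
[0.5157 0.265  0.1327]
disc z 0.02 (array([0.5845, 0.2536, 0.0212]), np.float64(0.00031193360440289646))
disc z 0.0235 (array([0.5845, 0.2533, 0.021 ]), np.float64(0.0003079041028482073))
disc z 0.027 (array([0.5845, 0.2529, 0.0207]), np.float64(0.00030387477150075156))
floor arc 510 (array([0.5865, 0.2518, 0.025 ]), np.float64(0.000417913525585295)) (array([0.5865, 0.2518]), np.float64(0.0004210029920775511))
as rim (array([0.5864, 0.2512, 0.0244]), np.float64(0.0004067294128072935))
```

The fit points to seated, with the disc offset 2.7 mm and 3 mm of play. A gentle sweep at z = 0.021 from the offset side settles it: the fingers would miss a seated disc, whose top is at 0.020, and push a hung one home.

```bash
python3 - <<'E'
from h import *
c=np.array([.5868,.2518,.021]);u=np.array([.732,-.682,0])
go([*(c-.045*u)[:2],.06],-.75)
E
```

```text
shares [ 0.0982 -0.1355  0.2913] twist 0.07459559651256834
```

Request:
arm_command:
  commands:
    - {"tx":0.03,"ty":-0.04,"tz":0.0,"twist":0.03}
    - {"tx":0.06,"ty":-0.08,"tz":0.03,"twist":0.06}
    - {"tx":0.098,"ty":-0.135,"tz":0.08,"twist":0.0746}
    - {"tx":0.098,"ty":-0.135,"tz":0.14,"twist":0.0746}
    - {"tx":0.098,"ty":-0.135,"tz":0.2,"twist":0.0746}
    - {"tx":0.098,"ty":-0.135,"tz":0.26,"twist":0.0746}
    - {"tx":0.098,"ty":-0.135,"tz":0.29,"twist":0.0746}
    - {"tx":0.098,"ty":-0.135,"tz":0.29,"twist":0.0746}

```text
t: 15.42
eef_pos: [0.5524, 0.2814, 0.0576]
ee_rot: [3.139, 0.0, -0.75]
force: [-0.1, -0.5, -0.4]
width: 0.02
gripper_force: 0.0
```

Request:
arm_command:
  commands:
    - {"tx":0,"ty":0,"tz":0.03,"twist":0}
    - {"tx":0,"ty":0,"tz":0.06,"twist":0}
    - {"tx":0,"ty":0,"tz":0.09,"twist":0}
    - {"tx":0,"ty":0,"tz":0.12,"twist":0}
    - {"tx":0,"ty":0,"tz":0.14,"twist":0}
    - {"tx":0,"ty":0,"tz":0.145,"twist":0}
    - {"tx":0,"ty":0,"tz":0.145,"twist":0}
    - {"tx":0,"ty":0,"tz":0.145,"twist":0}

```text
t: 16.08
eef_pos: [0.5533, 0.2822, 0.0229]
ee_rot: [-3.142, -0.0, -0.75]
force: [-0.1, 0.7, -0.2]
width: 0.0202
gripper_force: 0.0
```

```bash
python3 - <<'E'
from h import *
c=np.array([.5868,.2518,.021]);u=np.array([.732,-.682,0])
s=get_state();print(s["t"],s["eef_pos"],s["force"]);go(c-.045*u);go(c-.028*u)
E
```

```text
16.0833 [0.55331834 0.2822099  0.02289528] [-0.05980891  0.74493699 -0.15510203]
shares [ 0.0008 -0.0023  0.0076] twist None
shares [ 0.0689 -0.0023  0.0076] twist None
```

Request:
arm_command:
  commands:
    - {"tx":0.0,"ty":-0.002,"tz":0.006,"twist":0}
    - {"tx":0.01,"ty":-0.002,"tz":0.0076,"twist":0}
    - {"tx":0.02,"ty":-0.002,"tz":0.0076,"twist":0}
    - {"tx":0.032,"ty":-0.002,"tz":0.0076,"twist":0}
    - {"tx":0.044,"ty":-0.002,"tz":0.0076,"twist":0}
    - {"tx":0.056,"ty":-0.002,"tz":0.0076,"twist":0}
    - {"tx":0.066,"ty":-0.002,"tz":0.0076,"twist":0}
    - {"tx":0.07,"ty":-0.002,"tz":0.0076,"twist":0}

```text
t: 16.75
eef_pos: [0.5666, 0.2702, 0.0209]
ee_rot: [3.142, -0.0, -0.75]
force: [0.6, 0.4, -0.1]
width: 0.0204
gripper_force: 0.0
```

Request:
arm_command:
  commands:
    - {"tx":0,"ty":0,"tz":0,"twist":0}
    - {"tx":-0.02,"ty":0,"tz":0,"twist":0}
    - {"tx":-0.05,"ty":0,"tz":0,"twist":0}
    - {"tx":-0.06,"ty":0,"tz":-0.06,"twist":0}
    - {"tx":-0.06,"ty":0,"tz":-0.15,"twist":0}
    - {"tx":-0.06,"ty":0,"tz":-0.26,"twist":0}
    - {"tx":-0.06,"ty":0,"tz":-0.38,"twist":0}
    - {"tx":-0.06,"ty":0,"tz":-0.5,"twist":0}

```text
t: 17.42
eef_pos: [0.5544, 0.2812, 0.147]
ee_rot: [3.141, 0.0, -0.749]
force: [0.3, 0.3, 0.1]
width: 0.0203
gripper_force: 0.0
```

Request:
arm_command:
  commands:
    - {"tx":-0.05,"ty":0.05,"tz":-0.1,"twist":0}
    - {"tx":-0.1,"ty":0.1,"tz":-0.2,"twist":0}
    - {"tx":-0.15,"ty":0.15,"tz":-0.3,"twist":0}
    - {"tx":-0.2,"ty":0.2,"tz":-0.35,"twist":0}
    - {"tx":-0.2,"ty":0.2,"tz":-0.35,"twist":0}
    - {"tx":-0.2,"ty":0.2,"tz":-0.35,"twist":0}
    - {"tx":-0.2,"ty":0.2,"tz":-0.35,"twist":0}
    - {"tx":-0.2,"ty":0.2,"tz":-0.35,"twist":0}

```text
t: 18.08
eef_pos: [0.4845, 0.2782, 0.2323]
ee_rot: [3.14, 0.0, -0.75]
force: [-0.0, 0.1, -0.4]
width: 0.0205
gripper_force: 0.0
```

```bash
python3 - <<'E'
from chk import *
E={}
for cam in("wrist","side"):
    for _ in range(2): im=grab_frame(cam)
    cv2.imwrite(f"pics/{cam}9.png",im[:,:,::-1])
    for q in("disc_brass","disc_dark"):
        rs=regions_of(q,cam)
        if rs:
            c=max(cv2.findContours(rs[0]["region"].astype(np.uint8),0,2)[0],key=len);e=cv2.fitEllipse(c)
            E[q,cam]=e[0];print(cam,q,rs[0]["score"],e,onz(cam,e[0],.02))
    for q in("dish","jar","dropper"):
        r=spot_point(q,cam)
        if r:print(cam,q,r[0]["score"],onz(cam,r[0]["uv"],0))
for q in("disc_brass","disc_dark"):
    if (q,"wrist") in E and (q,"side") in E: print(q,tri(ray("wrist",E[q,"wrist"]),ray("side",E[q,"side"])))
x,y=map(int,E["disc_brass","wrist"]);chk("pics/wrist9.png",x,y,40)
E
```

```text
wrist disc_brass 0.82 ((232.37440490722656, 98.17984771728516), (40.28876876831055, 42.658546447753906), 156.61009216308594) [0.5856 0.2532 0.02  ]
wrist disc_dark 0.86 ((279.7368469238281, 17.110034942626953), (32.26362991333008, 38.68830108642578), 0.243627667427063) [0.6074 0.1643 0.02  ]
wrist jar 0.9 [0.4613 0.3496 0.    ]
wrist dropper 0.72 [0.5188 0.3598 0.    ]
side disc_brass 0.83 ((252.31790161132812, 245.4595184326172), (18.832042694091797, 26.67104721069336), 84.96815490722656) [0.5853 0.2542 0.02  ]
side disc_dark 0.76 ((239.34388732910156, 213.55514526367188), (13.690729141235352, 17.61919403076172), 75.6607437133789) [0.6061 0.1655 0.02  ]
side dish 0.7 [0.571  0.0432 0.    ]
side jar 0.72 [0.4566 0.341  0.    ]
side dropper 0.71 [0.5164 0.359  0.    ]
disc_brass (array([0.5857, 0.254 , 0.0198]), np.float64(0.0006932663577959156))
disc_dark (array([0.6069, 0.1648, 0.0197]), np.float64(0.001751325231314259))
disc z 0.02 (array([0.5852, 0.2544, 0.0216]), np.float64(0.00032341519398303674))
disc z 0.0235 (array([0.5848, 0.2542, 0.0214]), np.float64(0.00032036414189693096))
disc z 0.027 (array([0.5844, 0.2539, 0.0212]), np.float64(0.0003173132574005484))
floor arc 327 (array([0.5877, 0.2523, 0.0249]), np.float64(0.00012504840405772372)) (array([0.5877, 0.2523]), np.float64(0.00013161821043242004))
as rim (array([0.5869, 0.2518, 0.0245]), np.float64(0.00012275524635444945))
```

```bash
python3 -c "
from station import *
print(job_done())"
```

```text
the job is handed in; nothing more can be done
None
```

The job is handed in after about 18 s: the brass disc is in the large cell and the dark disc in the small one, both measured as seated on the floor. The brass disc sits about 3 mm off centre, against a 5 mm limit, and the dropper, jar and dish were not moved.

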